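# Draw the cutter tray up to its sprung stop and put the stray cutter away

### The job

Reach behind the lip along the far rim of the steel tray and gently slide the tray along its slide towards the robot until the sprung rubber stop pad is pressed fully in and the tray comes up solid, without ramming the stop; leave it there against the pad. Then stand the plain round ring cutter from the bench upright in the tray's empty near compartment, let go, and leave the other things where they are.

Things in the scene. Friction and masses are not known exactly. Their poses are not given: they have to be found in the camera images.
- runner: Fixed tray slide: white plastic bed 410 x 180 mm, 4 mm thick, two aluminium side rails (tops 26 mm above the bench, inner faces 154 mm apart: 2 mm play each side of the tray). Origin: centre of its underside, on the bench; x along the rails away from the robot, z up. A stop at its near end carries a sprung black rubber pad 70 mm wide, 9 to 35 mm above the bench, facing the tray.
- stop: Dark steel block 36 x 150 x 20 mm on the slide, with the stop pad on a carriage. Origin: 150 mm to -x of the slide's, 4 mm above the bench; same axes. The carriage setting is not measured: the pad's free face is 36 to 91 mm to +x of this origin, to be found by feel. The pad yields 6 mm (0.6 N at touch, 1.5 N fully in), then is rigid: 3 to 10 N is firm, over 15 N is ramming. Carriage stays put.
- tray: Open steel tray, loose, 0.55 to 1 kg, 160 mm along x, 150 mm along y, 40 mm high, walls 3 mm. Origin: centre of its underside, 4 mm above the bench; x along the slide away from the robot. The near wall (x = -80 mm) meets the pad. A cross wall at x = 12 mm parts the empty near compartment from the far one, which holds two cutters. Sliding it takes roughly 2 to 8 N.
- cutter: Plain round ring cutter of beige plastic, 56 mm outer diameter, 48 mm inner, 50 mm high, open both ends, 60 g, standing upright alone on the bench to the left or right of the slide. Origin: centre of its lower edge; z up along its axis.
- square_cutter: Bystander: beige square cutter 44 x 44 x 45 mm standing in the tray's far compartment. Origin: centre of its underside.
- small_cutter: Bystander: small beige ring cutter, 36 mm outer diameter, 35 mm high, standing in the tray's far compartment. Origin: centre of its lower edge.
- tin: Bystander: closed round fluted beige tin, 76 mm diameter, 55 mm high, on the bench on the other side of the slide from the ring cutter. Origin: centre of its underside.
- burner: Bystander: squat bright steel spirit burner, 96 mm diameter, 75 mm high, on the bench. Origin: centre of its underside.
- bowl: Bystander: steel bowl, 120 mm diameter, 50 mm high, on the bench. Origin: centre of its underside.
- jar: Bystander: glass jar with a lid, 64 mm diameter, 90 mm high, on the bench. Origin: centre of its underside.
- tray_lip (a point): Middle of the outer edge of the rolled lip along the tray's far rim (tray x = +91 mm, 35 mm above the tray's underside). The lip is 146 mm long, 10 mm tall, and projects 11 mm from the far wall; below it and behind it over the bed is free space.
- tray_bay (a point): Centre of the floor of the tray's empty near compartment (tray x = -33 mm, 3 mm above the tray's underside); inside it is 87 mm along tray x, 144 mm along y, 37 mm deep at the outer walls and 30 mm at the cross wall.
Not all that is in view belongs to the job. What is shaped like the tray but pink is not meant. Leave any orange look-alike of the cutter alone.

How it is judged:
By the outcome, as a careful person would: the job done as asked, in the order asked, and still so for the second after the job is handed in, with the robot touching nothing.
It also fails if it takes over 64 s, if anything falls off the work surface, if the arm or the gripper's body presses on something with over 40 N, if the wrist force passes 120 N, or if a joint passes its speed limit or range.

### The arm

A 7-joint arm with a two-finger parallel gripper is mounted at the origin on the work surface. World frame = base frame: x ahead of the robot, y to its left, z up, the work surface at z = 0. Lengths are in mm, angles in degrees, forces in N, time in s.
With the tool pointing down it reaches from about 400 to 875 mm from the base axis. Payload 19.3 kg.
Tool frame: the origin (TCP) lies at the very end of the fingers, on their centre line; the grasp point (between the pads) lies 19 mm behind it; x points along the fingers, y is the direction in which the jaws open and shut, and the axes are right-handed (so a half turn about x gives the same grasp; the last joint's range is limited). The gripper opens to 85 mm and grips with 20 to 120 N. Pads are 22 mm wide; open, the fingers measure 114 mm over their backs; the gripper's body (76 mm by 85 mm) begins 54 mm behind the grasp point. The pads swing forward as they close: fully open they stand 13 mm farther back than shut.
Start: joints at [-67.85, 29.874, -2.08, 91.645, 1.215, 58.505, -6.463], TCP at [275.69, 560.901, 231.291] pointing down, gripper open.
Joint ranges: [-166.77, 166.77], [-17.47, 122.26], [-85.68, 81.53], [9.62, 139.38], [-72.42, 252.41], [9.2, 110.78], [-144.41, 144.41]. Speed limits (degrees/s): [108.29, 108.29, 136.94, 136.94, 172.46, 172.46, 172.46].

### API

Orientations are given as [roll, pitch, yaw] about the fixed x, y, z axes, in that order (R = Rz(yaw) Ry(pitch) Rx(roll)).
In Python, from workcell import readout, capture, r gives the robot as it stands. The module is installed in compiled form; this text tells all that it offers.
- The arm moves only by the tool move_arm, never from a script. Its argument "series" is a list of rows, each a list of 7 numbers: the shift along the tool's x, y, z in mm, then the turn, a rotation vector about the tool's x, y, z in rad, then the closure in counts, from 0 (fully open) to 255 (shut). A call has exactly 8 rows; each row shifts and turns the pose as measured when the row begins, along the tool's axes as they then stand; what a row does not reach is not made up. A row lasts 1/8 s, in which the tool goes at most 62.5 mm and 10.7 degrees, less where a joint would pass 70% of its speed; a pose out of reach is approached as far as the arm can. A call with a gripper value outside its range is refused whole. The fingers move at their own pace and stop on an object; the grip force is fixed at half the most. Time passes only in rows, so rows that do not move let the fingers close, or fill a call up. It gives the time, the measured TCP pose, the force and the opening at its end, in the units of the state.
- readout.get_state(): the state, without advancing time (a new reading comes with each control period).
- capture(name): name is "scene" or "top" or "wrist"; returns a dict with "img" (480x640x3 uint8, blue, green, red), "z_map" (480x640 float32, mm along the optical axis (not along the pixel's ray), 0 where there is no reading), "camera_matrix" (3x3 intrinsics, pixels), "dist_coeffs" ([k1, k2, p1, p2, k3] as OpenCV has them; the pictures are not rectified), "R" (3x3) and "t" (3): a world point X has camera coordinates R X + t. Camera axes: x right, y down, z forward; pixel columns grow to the right and rows downward; lengths in mm; the calibration is good to about 2 mm. A picture is of the moment at which its call begins.
- r.hand_in(): hands the job in, once; it reports no verdict.
The state is a dict: "clock": time; "q": joint angles; "joint_velocities": joint speeds; "tau": joint torques, N m; "position": TCP position; "orientation": TCP orientation; "ft_force": force on the tool from outside, world axes, zero at the start; "moment": the same for the moment, N m; "width": opening from 0.0 (shut) to 1.0 (fully open).
Only numpy, scipy, OpenCV 4.12 (cv2) and the standard library are available. Lean on these libraries where they do the work, as an engineer would, in place of code of your own. Each camera call takes 0.05 s, during which the arm holds its last target.

## Working session

There is one attempt and no reset: what is moved stays moved. The work goes in short steps, Python scripts to look and compute and a tool call to move; the robot and the scene stay as the last step left them, time stands still between calls to the robot, and variables do not carry over. Pictures are saved under pics/ and viewed, and the job is handed in when it is done.

Besides the shell and the picture viewer there is one more tool, called as name(argument=value, ...), one argument or row to a line, values as JSON. move_arm: Moves the arm, as the interface text tells. Its arguments: {"type":"object","properties":{"series":{"type":"array","items":{"type":"array","items":{"type":"number"}}}},"required":["series"]}

```bash
mkdir -p pics; cat > h.py <<'E'
import numpy as np, cv2
from workcell import readout, capture, r
def shot(n,f):
    c=capture(n); cv2.imwrite('pics/'+f+'.png',c['img']); np.savez('pics/'+f+'.npz',**c); return c
def load(f): return dict(np.load('pics/'+f+'.npz'))
def pix(c,u,v,z=None,plane=None):
    p=cv2.undistortPoints(np.array([[[u,v]]],float),c['camera_matrix'],c['dist_coeffs'])[0,0]
    d=np.array([p[0],p[1],1.]); R=c['R'];t=c['t']
    if plane is not None:
        o=-R.T@t; w=R.T@d; return o+w*(plane-o[2])/w[2]
    if z is None: z=np.median([x for x in c['z_map'][int(v)-1:int(v)+2,int(u)-1:int(u)+2].ravel() if x>0] or [0])
    return R.T@(d*z-t)
def proj(c,X):
    rv=cv2.Rodrigues(c['R'])[0]; return cv2.projectPoints(np.array(X,float).reshape(-1,1,3),rv,c['t'],c['camera_matrix'],c['dist_coeffs'])[0][:,0]
E
python3 - <<'E'
from h import *
print(readout.get_state())
for n in('scene','top','wrist'):
    c=shot(n,n+'0'); print(n,c['R'].round(3).tolist(),c['t'])
E
```

```text
{'clock': 0.0, 'q': array([-67.84928897,  29.90954344,  -2.08144526,  91.67516442,
         1.21478152,  58.50452281,  -6.46408922]), 'joint_velocities': array([ 0.05989493, -0.04500027,  0.03053405,  0.03061476,  0.17907483,
        0.08073702, -0.05903734]), 'tau': array([ 1.24075217e-03, -9.27124000e+01,  1.98057912e+00, -3.69952655e+01,
        1.79942593e-02,  8.13704770e-03,  3.85661610e-05]), 'position': array([275.5541861 , 560.58225558, 230.71287383]), 'orientation': array([ -85.79519088,   89.9328328 , -111.96964453]), 'ft_force': array([-0.58780161, -0.23448485, -0.05676778]), 'moment': array([ 0.00044262,  0.02500446, -0.00245124]), 'width': 0.9957209215418795}
scene [[-0.798, 0.603, -0.017], [0.401, 0.509, -0.761], [-0.45, -0.614, -0.648]] [ 422.63107403 -137.3458349  1288.52550954]
top [[-0.066, -0.998, -0.004], [-0.978, 0.065, -0.2], [0.2, -0.009, -0.98]] [  -2.36239512  480.23123445 1249.25166366]
wrist [[0.441, 0.898, -0.002], [0.852, -0.418, 0.317], [0.284, -0.141, -0.948]] [-623.9116547   -40.77164901  381.34646649]
```

View pics/scene0.png

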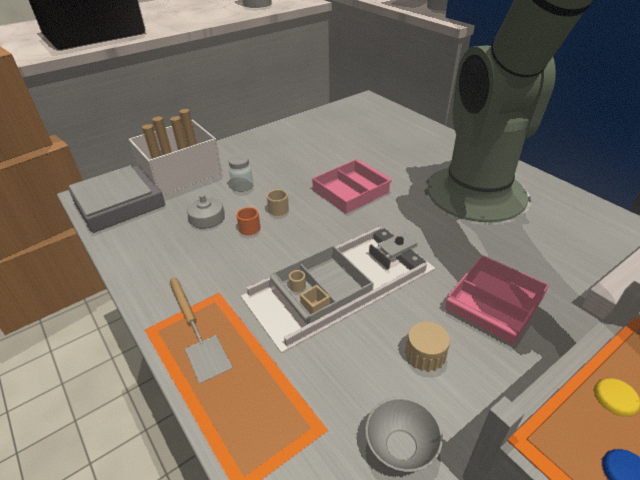

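View pics/top0.png

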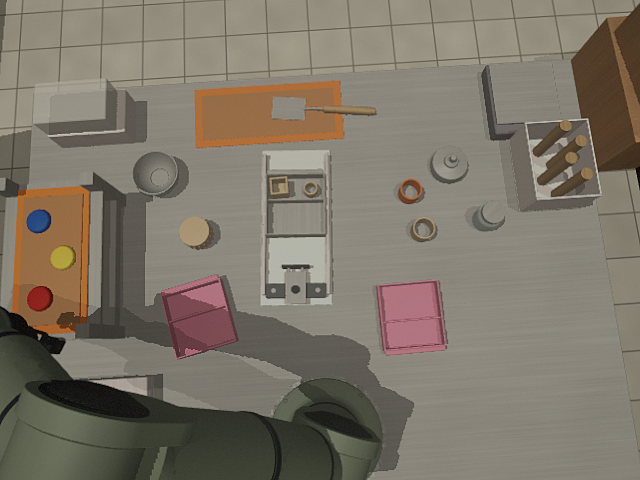

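View pics/wrist0.png

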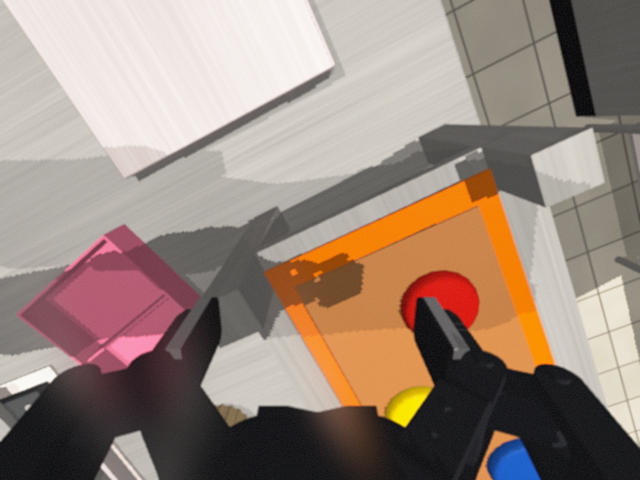

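The scene shows the steel tray on the white slide (top picture, about 297,203). Look-alikes of the tray are pink, at (200,317) and (412,317). Cutter candidates in the top picture:
- Beige ring at (424,230): right material, plain, open and standing alone, so this is the one.
- Orange ring at (410,191): not wanted.
- Small ring at (311,188), inside the tray: a bystander.
- Fluted tin at (195,232): a bystander.

Next I'll check this in a close crop.

```bash
python3 - <<'E'
from h import *
c=load('top0')
a=cv2.resize(c['img'][140:315,250:345],None,fx=5,fy=5,interpolation=cv2.INTER_CUBIC)
a=cv2.resize(c['img'][145:310,250:345],None,fx=3.6,fy=3.6,interpolation=cv2.INTER_CUBIC)
b=cv2.resize(c['img'][170:250,390:470],None,fx=5,fy=5,interpolation=cv2.INTER_CUBIC)
o=np.zeros((600,800,3),np.uint8); o[:a.shape[0],:a.shape[1]]=a[:600]; o[:400,370:770]=b
cv2.imwrite('pics/crop.png',o)
# tops
for n,u,v in [('pad?',296,267),('xwall',297,203)]: print(n,pix(c,u,v))
E
```

```text
pad? [410.47387964  45.31352331  33.79952349]
xwall [582.36775097  35.02095774   6.14288082]
```

View pics/crop.png

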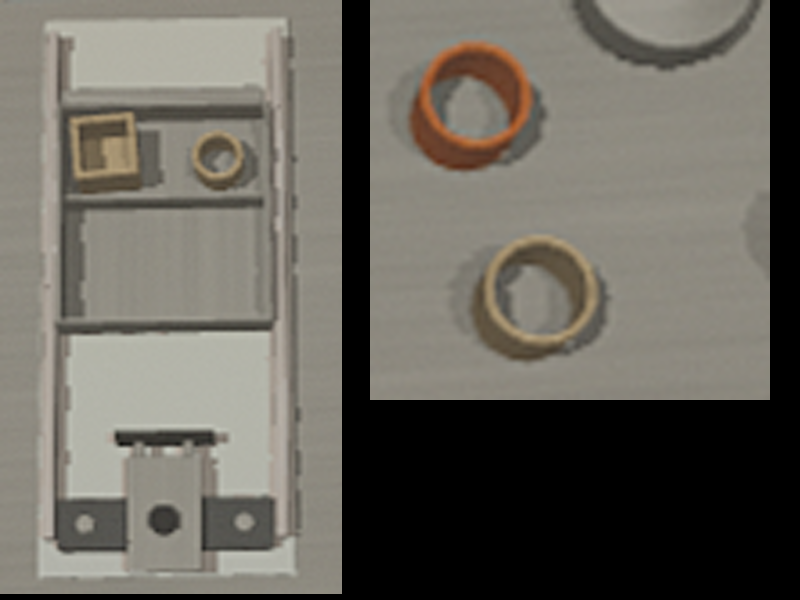

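The crop shows the beige plain ring at top px (424,228) and the orange one at (410,190). The tray's near rim is at about px v=235 and the pad at about v=266. Now I'll measure them.

```bash
python3 - <<'E'
from h import *
c=load('top0')
bl=[pix(c,250+a/3.6,145+b/3.6,plane=4) for a,b in[(46,20),(287,20),(295,577),(38,577)]]
print('bed',np.round(bl,1).tolist())
bl=np.array(bl);ctr=bl.mean(0);far=(bl[0]+bl[1])/2;near=(bl[2]+bl[3])/2;d=far-near
print('ctr',ctr,'yaw',np.degrees(np.arctan2(d[1],d[0])),np.linalg.norm(d))
# cloud
def cloud(c,u0,u1,v0,v1):
    U,V=np.meshgrid(np.arange(u0,u1),np.arange(v0,v1)); z=c['z_map'][v0:v1,u0:u1].ravel()
    p=cv2.undistortPoints(np.stack([U.ravel(),V.ravel()],1).reshape(-1,1,2).astype(float),c['camera_matrix'],c['dist_coeffs'])[:,0]
    P=np.c_[p,np.ones(len(p))]*z[:,None]; return ((P-c['t'])@c['R'])[z>0]
P=cloud(c,405,445,210,250); Q=P[P[:,2]>44]; print('ring',len(Q),Q.mean(0),np.median(P[P[:,2]<20],0))
(e,s)=cv2.minEnclosingCircle(Q[:,:2].astype(np.float32)); print('circ',e,s)
P=cloud(c,255,340,145,312)
np.set_printoptions(suppress=True,precision=1)
Q=P[(P[:,2]>38)&(P[:,2]<49)]; r_=cv2.minAreaRect(Q[Q[:,0]>480][:,:2].astype(np.float32)); print('tray',r_)
Q=Q[Q[:,0]>480]; h=np.histogram(Q[:,0],bins=np.arange(480,690,4)); print([(int(x),int(n)) for n,x in zip(*h) if n])
for n,u,v in [('tray near L',250+62/3.6,145+324/3.6),('near R',250+270/3.6,145+324/3.6),('farlip L',250+62/3.6,145+92/3.6),('R',250+264/3.6,145+92/3.6)]: print(n,pix(c,u,v,plane=44 if 'near' in n else 39))
print('padtop',[pix(c,u,265,plane=35) for u in(283,310)])
for b in ('sq',272,175,300,200),('sm',303,175,322,200):
    P=cloud(c,b[1],b[3],b[2],b[4]); Q=P[P[:,2]>(47 if b[0]=='sq' else 37)]; print(b[0],Q.mean(0),Q.min(0),Q.max(0))
E
```

```text
bed [[733.7, 118.4, 4.0], [721.5, -59.8, 4.0], [312.2, -37.8, 4.0], [324.0, 141.0, 4.0]]
ctr [522.85201137  40.43892751   4.        ] yaw -3.1225459086049496 410.1295629225969
ring 117 [ 486.48319917 -279.65619786   49.47865657] [ 4.89954145e+02 -2.90847293e+02  3.24167512e-01]
circ (486.5416259765625, -278.6199645996094) 27.902666091918945
tray ((578.2691650390625, 37.672367095947266), (149.13223266601562, 172.3603973388672), 87.42613220214844)
[(488, 20), (492, 51), (496, 32), (500, 4), (504, 6), (508, 3), (512, 6), (516, 3), (520, 5), (524, 3), (528, 4), (532, 1), (536, 4), (540, 3), (544, 3), (548, 3), (552, 2), (556, 6), (560, 4), (564, 1), (568, 4), (572, 3), (576, 8), (580, 19), (584, 12), (588, 5), (592, 8), (596, 34), (600, 14), (604, 9), (608, 15), (612, 7), (616, 12), (620, 12), (624, 12), (628, 9), (632, 6), (636, 24), (640, 12), (644, 23), (648, 63), (652, 91), (656, 75), (660, 56), (664, 12)]
tray near L [494.3 112.2  44. ]
near R [484.7 -31.9  44. ]
farlip L [664.8 105.4  39. ]
R [655.  -38.8  39. ]
padtop [array([417.5,  77.3,  35. ]), array([413. ,  10.2,  35. ])]
sq [619.6  71.7  51.7] [597.7  53.6  47.1] [643.8  95.1  58.5]
sm [605.   -3.8  40.9] [579.3 -28.1  37.2] [628.6  17.8  46.8]
```

```bash
cat >> h.py <<'E'
from scipy.spatial.transform import Rotation as Ro
YAW=-3.0
def curR(s): return Ro.from_euler('xyz',s['orientation'],degrees=True)
def plan(goal,yaw=YAW,sign=1,s=None):
    s=s or readout.get_state(); R=curR(s); M=R.as_matrix()
    a=np.radians(yaw); y=sign*np.array([-np.sin(a),np.cos(a),0]); x=np.array([0,0,-1.]); G=np.c_[x,y,np.cross(x,y)]
    rv=(R.inv()*Ro.from_matrix(G)).as_rotvec()
    d=np.array(goal)-s['position']
    print('t',s['clock'],'pos',s['position'].round(1),'F',s['ft_force'].round(1),'w',round(s['width'],3))
    print(' tool shift',(M.T@d).round(1),'rotvec',rv.round(3),'goal world->final-tool',(G.T@d).round(1)); print(' q',s['q'].round(1))
E
python3 - <<'E'
from h import *
print(curR(readout.get_state()).as_matrix().round(3))
for s in(1,-1): plan([690,32,180],sign=s)
E
```

```text
[[-0.     0.441  0.897]
 [-0.001  0.897 -0.441]
 [-1.    -0.001  0.   ]]
t 0.15 pos [275.6 560.7 230.9] F [-0.3  0.2  0.1] w 1.002
 tool shift [  51.2 -291.6  605.1] rotvec [-0.404 -0.     0.001] goal world->final-tool [  50.9 -506.2  441.5]
 q [-67.8  29.9  -2.1  91.7   1.2  58.5  -6.5]
t 0.15 pos [275.6 560.7 230.9] F [-0.3  0.2  0.1] w 1.002
 tool shift [  51.2 -291.6  605.1] rotvec [2.737e+00 1.000e-03 0.000e+00] goal world->final-tool [  50.9  506.2 -441.5]
 q [-67.8  29.9  -2.1  91.7   1.2  58.5  -6.5]
```

move_arm(
  series=[
    [0, -24, 48, -0.1, 0, 0, 0],
    [0, -29, 46, -0.1, 0, 0, 0],
    [0, -33, 43, -0.1, 0, 0, 0],
    [0, -37, 40, -0.1, 0, 0, 0],
    [0, -40, 35, 0, 0, 0, 128],
    [0, -40, 35, 0, 0, 0, 255],
    [0, -40, 35, 0, 0, 0, 255],
    [0, -40, 35, 0, 0, 0, 255],
  ],
)

```text
clock: 1.15
position: [546.6, 216.8, 229.2]
orientation: [-150.5, 89.8, -152.5]
ft_force: [-0.4, 0.6, 0.5]
width: 0.146
```

```bash
python3 - <<'E'
from h import *
plan([690,32,180])
E
```

```text
t 1.15 pos [546.6 216.8 229.2] F [-0.4  0.6  0.5] w 0.146
 tool shift [  49.1 -179.5  150. ] rotvec [ 0.017 -0.002  0.001] goal world->final-tool [  49.2 -177.   152.9]
 q [-25.3  26.7  -2.9  97.4   1.6  56.1  59.2]
```

move_arm(
  series=[
    [0, -35, 30, 0.01, 0, 0, 255],
    [0, -35, 30, 0, 0, 0, 255],
    [0, -35, 30, 0, 0, 0, 255],
    [10, -35, 30, 0, 0, 0, 255],
    [20, -30, 26, 0, 0, 0, 255],
    [20, 0, 0, 0, 0, 0, 255],
    [0, 0, 0, 0, 0, 0, 255],
    [0, 0, 0, 0, 0, 0, 255],
  ],
)

```text
clock: 2.15
position: [689.5, 30.3, 176.5]
orientation: [-146.0, 89.7, -148.8]
ft_force: [1.4, -0.4, 0.7]
width: -0.002
```

```bash
python3 - <<'E'
from h import *
plan([688,31,20])
shot('wrist','w1');shot('top','t1'); shot('scene','s1')
E
```

```text
t 2.15 pos [689.5  30.3 176.5] F [ 1.4 -0.4  0.7] w -0.002
 tool shift [156.5   1.   -0.9] rotvec [ 0.002 -0.004  0.003] goal world->final-tool [156.5   0.6  -1.5]
 q [-7.2 39.2 -0.6 83.4  0.5 57.7 79.3]
```

View pics/w1.png

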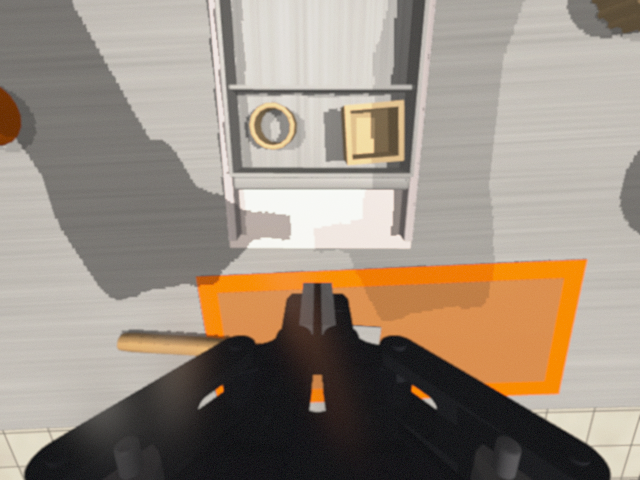

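View pics/t1.png

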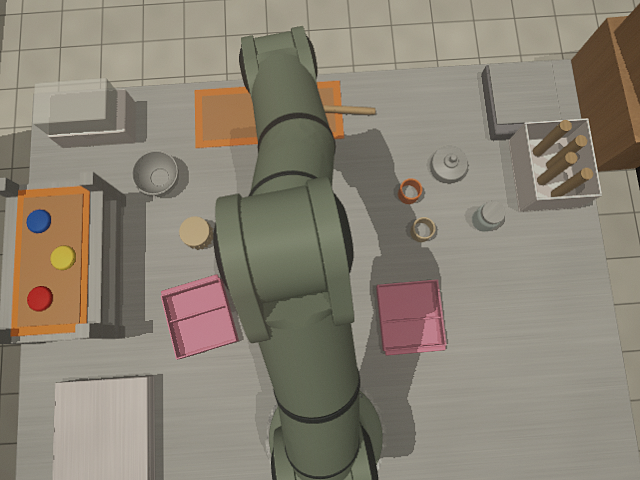

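The wrist view shows the lip's outer edge at about (318,188) and the bed's far edge at about (318,248). The shut fingers are centred on the tray. I'll measure the lip position from this closer view.

```bash
python3 - <<'E'
from h import *
np.set_printoptions(suppress=True,precision=1)
c=load('w1')
for v in range(168,202,2): print(v,pix(c,320,v),c['img'][v,320])
for u,v in((232,188),(407,188),(230,248),(410,248)):print(pix(c,u,v,plane=39 if v<200 else 4))
E
```

```text
168 [647.6  34.5  13.8] [113 119 122]
170 [647.7  34.5  25.8] [81 85 87]
172 [647.7  34.4  38.6] [105 109 112]
174 [648.5  34.4  44.1] [188 198 203]
176 [650.1  34.3  44. ] [195 201 207]
178 [651.8  34.2  43.8] [192 199 204]
180 [653.3  34.1  44.4] [201 210 214]
182 [655.   34.1  44.2] [196 203 208]
184 [656.6  34.   44.3] [191 196 203]
186 [658.5  33.9  43.3] [182 190 195]
188 [660.1  33.8  43.3] [163 170 172]
190 [669.4  33.6   4.1] [239 244 243]
192 [671.4  33.5   3.7] [246 249 248]
194 [673.3  33.4   3.9] [246 249 248]
196 [675.3  33.3   3.5] [246 248 248]
198 [677.2  33.2   3.9] [245 249 248]
200 [679.1  33.1   4. ] [245 248 247]
[657.3 -40.   39. ]
[664.5 106.6  39. ]
[723.7 -59.2   4. ]
[732.4 120.6   4. ]
```

move_arm(
  series=[
    [35, 0, 0, 0, -0.002, 0, 255],
    [40, 0, 0, 0, -0.002, 0, 255],
    [35, 0, 0, 0, 0, 0, 255],
    [25, 0, 0, 0, 0, 0, 255],
    [15, 0, 0, 0, 0, 0, 255],
    [6, 0, 0, 0, 0, 0, 255],
    [0, 0, -3, 0, 0, 0, 255],
    [0, 0, -3, 0, 0, 0, 255],
  ],
)

```text
clock: 3.3
position: [687.0, 34.1, 23.3]
orientation: [-0.3, 89.4, -3.0]
ft_force: [-0.0, 0.1, 0.6]
width: 0.001
```

```bash
python3 - <<'E'
from h import *
plan([676,31.5,20])
E
```

```text
t 3.3 pos [687.   34.1  23.3] F [-0.   0.1  0.6] w 0.001
 tool shift [  3.2  -3.1 -10.9] rotvec [0.006 0.011 0.   ] goal world->final-tool [  3.3  -3.2 -10.9]
 q [-7.3 49.3 -0.9 88.9  1.2 41.1 78.6]
```

move_arm(
  series=[
    [2, 0, -3, 0, 0.01, 0, 255],
    [0, 0, -3, 0, 0, 0, 255],
    [0, 0, -3, 0, 0, 0, 255],
    [0, 0, -3, 0, 0, 0, 255],
    [0, 0, -3, 0, 0, 0, 255],
    [0, 0, -3, 0, 0, 0, 255],
    [0, 0, -3, 0, 0, 0, 255],
    [0, 0, -3, 0, 0, 0, 255],
  ],
)

```text
clock: 4.3
position: [663.1, 35.2, 22.8]
orientation: [5.3, 89.7, 2.6]
ft_force: [3.8, 0.7, -2.9]
width: -0.003
```

```bash
python3 - <<'E'
from h import *
np.set_printoptions(suppress=True,precision=1)
plan([620,36,20])
c=shot('wrist','w2')
E
```

```text
t 4.3 pos [663.1  35.2  22.8] F [ 3.8  0.7 -2.9] w -0.003
 tool shift [  2.6  -1.2 -43.1] rotvec [ 0.  0. -0.] goal world->final-tool [  2.8  -1.5 -43.1]
 q [-7.5 47.8 -1.  92.7  1.2 39.2 78.2]
```

View pics/w2.png

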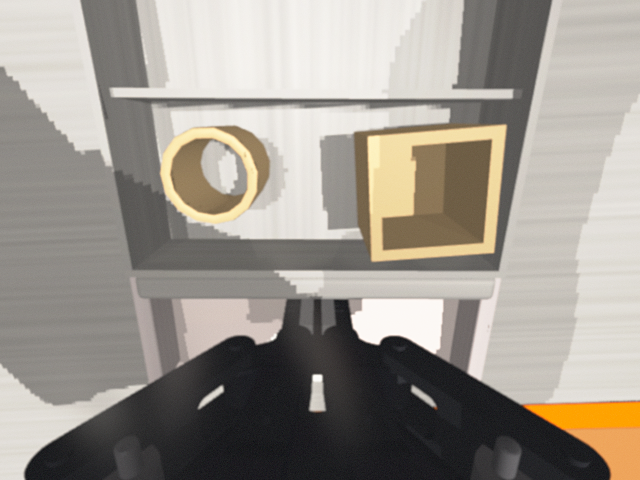

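The shut fingers sit behind the middle of the lip (about 318,300) and the tray is moving with them. I'll carry on slowly.

move_arm(
  series=[
    [0, 0, -3, 0, 0, 0, 255],
    [0, 0, -4, 0, 0, 0, 255],
    [0, 0, -4, 0, 0, 0, 255],
    [0, 0, -4, 0, 0, 0, 255],
    [0, 0, -4, 0, 0, 0, 255],
    [0, 0, -4, 0, 0, 0, 255],
    [0, 0, -4, 0, 0, 0, 255],
    [0, 0, -4, 0, 0, 0, 255],
  ],
)

```text
clock: 5.35
position: [630.1, 36.8, 22.9]
orientation: [5.7, 89.7, 3.0]
ft_force: [3.8, 0.5, -1.9]
width: -0.001
```

```bash
python3 - <<'E'
from h import *
np.set_printoptions(suppress=True,precision=1)
plan([620,35,20])
c=shot('wrist','w3')
for v in range(275,302,3): print(v,pix(c,240,v))
E
```

```text
t 5.35 pos [630.1  36.8  22.9] F [ 3.8  0.5 -1.9] w -0.001
 tool shift [  2.9  -2.2 -10. ] rotvec [ 0.  0. -0.] goal world->final-tool [  2.9  -2.3 -10. ]
 q [-8.  45.6 -1.  98.2  1.3 35.9 77.5]
275 [604.7   7.5  44. ]
278 [606.1   7.3  43.8]
281 [607.3   7.2  44. ]
284 [608.5   7.1  44.2]
287 [610.1   6.8  43.7]
290 [611.3   6.7  44. ]
293 [612.7   6.5  44. ]
296 [614.1   6.3  43.8]
299 [637.9  -5.2   4. ]
```

move_arm(
  series=[
    [0, 0, -3, 0, 0, 0, 255],
    [0, 0, -3, 0, 0, 0, 255],
    [0, 0, -3, 0, 0, 0, 255],
    [0, 0, -2, 0, 0, 0, 255],
    [0, 0, -2, 0, 0, 0, 255],
    [0, 0, -2, 0, 0, 0, 255],
    [0, 0, -2, 0, 0, 0, 255],
    [0, 0, -2, 0, 0, 0, 255],
  ],
)

```text
clock: 6.4
position: [609.9, 37.8, 23.0]
orientation: [6.3, 89.7, 3.7]
ft_force: [4.7, -1.0, -1.5]
width: -0.003
```

```bash
python3 - <<'E'
from h import *
plan([600,36.5,20])
c=shot('scene','s4')
cv2.imwrite('pics/s4c.png',cv2.resize(c['img'][210:330,250:440],None,fx=4,fy=4,interpolation=cv2.INTER_CUBIC))
E
```

```text
t 6.4 pos [609.9  37.8  23. ] F [ 4.7 -1.  -1.5] w -0.003
 tool shift [ 2.9 -1.7 -9.8] rotvec [ 0.006  0.006 -0.001] goal world->final-tool [ 3.  -1.8 -9.8]
 q [ -8.4  44.3  -1.  101.5   1.4  33.9  77.1]
```

View pics/s4c.png

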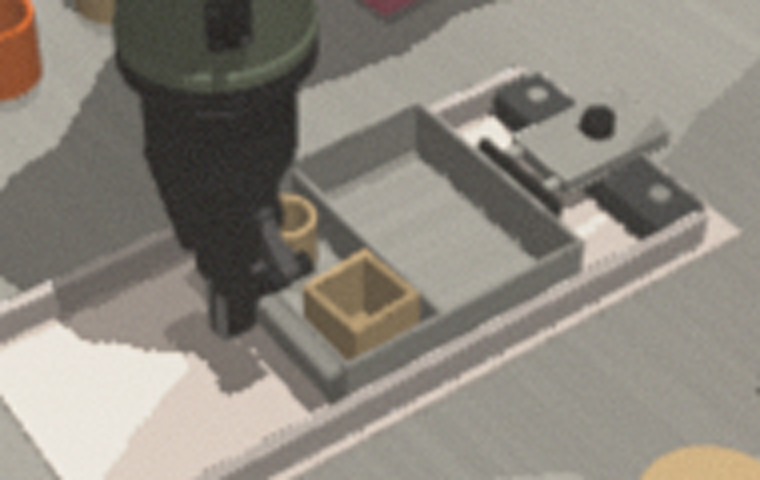

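The tray's near wall is roughly 8 to 10 mm from the pad, and friction is about 4 N. From here I'll creep.

move_arm(
  series=[
    [0, 0, -1, 0, 0, 0, 255],
    [0, 0, -1, 0, 0, 0, 255],
    [0, 0, -1, 0, 0, 0, 255],
    [0, 0, -1, 0, 0, 0, 255],
    [0, 0, -1, 0, 0, 0, 255],
    [0, 0, -1, 0, 0, 0, 255],
    [0, 0, -1, 0, 0, 0, 255],
    [0, 0, -1, 0, 0, 0, 255],
  ],
)

```text
clock: 7.45
position: [601.3, 38.1, 23.0]
orientation: [5.9, 89.7, 3.3]
ft_force: [4.2, -0.2, -0.2]
width: 0.003
```

move_arm(
  series=[
    [0, 0, -1, 0, 0, 0, 255],
    [0, 0, -1, 0, 0, 0, 255],
    [0, 0, -1, 0, 0, 0, 255],
    [0, 0, -0.7, 0, 0, 0, 255],
    [0, 0, -0.7, 0, 0, 0, 255],
    [0, 0, -0.7, 0, 0, 0, 255],
    [0, 0, -0.7, 0, 0, 0, 255],
    [0, 0, -0.7, 0, 0, 0, 255],
  ],
)

```text
clock: 8.45
position: [594.8, 38.3, 23.0]
orientation: [5.0, 89.6, 2.4]
ft_force: [5.4, -0.5, -2.1]
width: -0.001
```

move_arm(
  series=[
    [0, 0, -0.5, 0, 0, 0, 255],
    [0, 0, -0.5, 0, 0, 0, 255],
    [0, 0, -0.5, 0, 0, 0, 255],
    [0, 0, -0.5, 0, 0, 0, 255],
    [0, 0, -0.5, 0, 0, 0, 255],
    [0, 0, -0.5, 0, 0, 0, 255],
    [0, 0, 0, 0, 0, 0, 255],
    [0, 0, 0, 0, 0, 0, 255],
  ],
)

```text
clock: 9.45
position: [593.1, 38.0, 23.1]
orientation: [3.0, 89.4, 0.4]
ft_force: [5.4, -0.0, -0.8]
width: 0.0
```

```bash
python3 - <<'E'
from h import *
plan([600,36.5,20])
c=shot('scene','s5')
cv2.imwrite('pics/s5c.png',cv2.resize(c['img'][220:290,340:440],None,fx=7,fy=7,interpolation=cv2.INTER_CUBIC))
E
```

```text
t 9.45 pos [593.1  38.   23.1] F [ 5.4 -0.  -0.8] w 0.0
 tool shift [ 3.2 -1.2  7. ] rotvec [ 0.006  0.01  -0.001] goal world->final-tool [ 3.1 -1.1  7. ]
 q [ -8.8  43.2  -1.  104.4   1.4  31.9  76.6]
```

View pics/s5c.png

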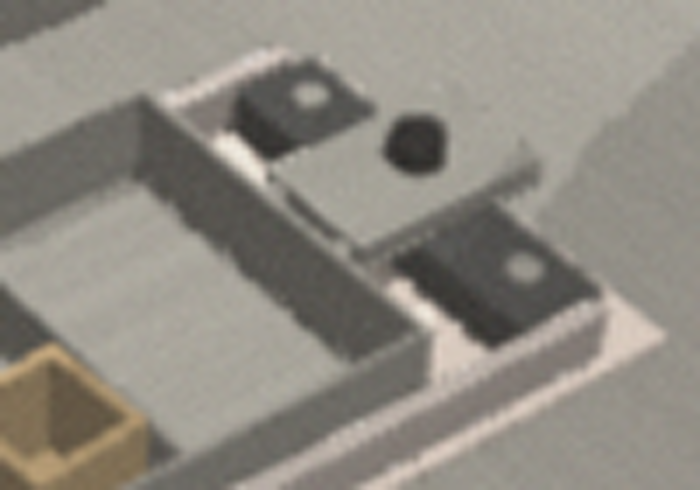

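move_arm(
  series=[
    [0, 0, -0.7, 0, 0, 0, 255],
    [0, 0, -0.7, 0, 0, 0, 255],
    [0, 0, -0.7, 0, 0, 0, 255],
    [0, 0, -0.7, 0, 0, 0, 255],
    [0, 0, -0.7, 0, 0, 0, 255],
    [0, 0, -0.7, 0, 0, 0, 255],
    [0, 0, -0.7, 0, 0, 0, 255],
    [0, 0, -0.7, 0, 0, 0, 255],
  ],
)

```text
clock: 10.5
position: [592.8, 37.6, 24.3]
orientation: [3.5, 88.8, 0.8]
ft_force: [9.6, -0.3, -4.0]
width: 0.002
```

```bash
python3 - <<'E'
from h import *
np.set_printoptions(suppress=True,precision=1)
plan([600,36.5,20])
c=shot('scene','s6');d=load('s5');e=load('s4')
crop=lambda c:cv2.resize(c['img'][222:282,360:420],None,fx=6,fy=6,interpolation=cv2.INTER_CUBIC)
cv2.imwrite('pics/s6c.png',np.hstack([crop(d),crop(c)]))
w=shot('wrist','w6')
for v in range(285,305,3): print(v,pix(w,240,v),pix(w,400,v))
E
```

```text
t 10.5 pos [592.8  37.6  24.3] F [ 9.6 -0.3 -4. ] w 0.002
 tool shift [ 4.4 -0.7  7.2] rotvec [ 0.  0. -0.] goal world->final-tool [ 4.3 -0.7  7.2]
 q [ -8.8  42.9  -0.9 105.    1.5  30.9  76.5]
285 [571.2   7.8  45.3] [574.3  71.7  45.2]
288 [572.6   7.6  45.3] [575.8  71.8  44.9]
291 [574.2   7.3  44.8] [577.1  71.8  45.1]
294 [575.5   7.2  45. ] [578.5  71.9  45.1]
297 [577.1   6.9  44.6] [580.1  72.   44.7]
300 [602.3  -5.    4.1] [606.5  82.4   3.9]
303 [604.   -5.1   4.4] [608.2  82.3   4.3]
```

View pics/s6c.png

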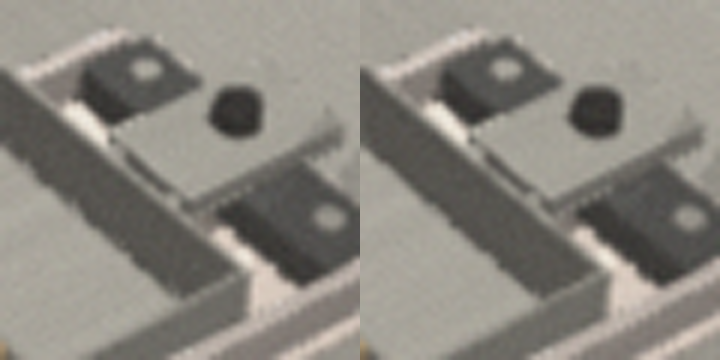

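View pics/w6.png

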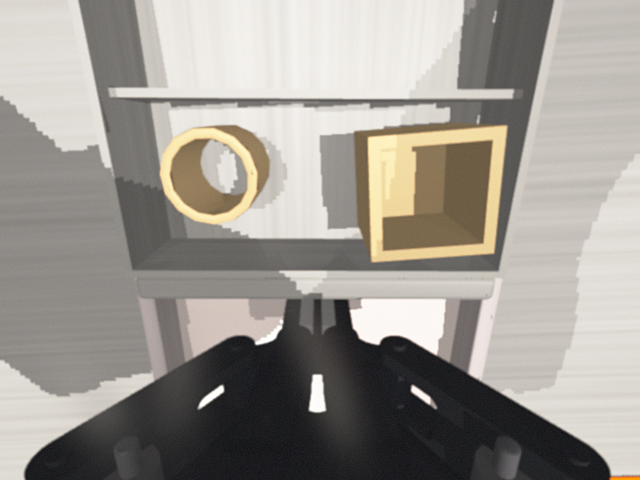

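Force rose from 5.4 to 9.6 N over only 0.3 mm, so the tray has come up solid. The tool has tilted 1.2° and lifted the lip slightly. I'll level it, press once more gently to confirm, then relax.

move_arm(
  series=[
    [0.6, 0, -0.3, 0, 0.005, 0, 255],
    [0.6, 0, -0.3, 0, 0.005, 0, 255],
    [0.6, 0, -0.4, 0, 0.005, 0, 255],
    [0.3, 0, -0.5, 0, 0.005, 0, 255],
    [0, 0, -0.6, 0, 0, 0, 255],
    [0, 0, -0.7, 0, 0, 0, 255],
    [0, 0, -0.7, 0, 0, 0, 255],
    [0, 0, -0.7, 0, 0, 0, 255],
  ],
)

```text
clock: 11.6
position: [592.7, 37.5, 23.4]
orientation: [13.0, 89.4, 10.3]
ft_force: [8.1, -0.7, -3.2]
width: -0.0
```

Still 592.7 mm at 8.1 N, so it is solid and not rammed. Backing off.

move_arm(
  series=[
    [0.3, 0, 0.5, 0, 0.005, 0, 255],
    [0, 0, 1, 0, 0.003, 0, 255],
    [0, 0, 3, 0, 0, 0, 255],
    [0, 0, 6, 0, 0, 0, 255],
    [0, 0, 8, 0, 0, 0, 255],
    [-20, 0, 3, 0, 0, 0, 255],
    [-50, 0, 0, 0, 0, 0, 255],
    [-55, 0, 0, 0, 0, 0, 255],
  ],
)

```text
clock: 12.6
position: [613.0, 36.0, 146.8]
orientation: [176.9, 89.5, 174.1]
ft_force: [1.1, 0.1, 1.0]
width: -0.002
```

```bash
python3 - <<'E'
from h import *
plan([486.5,-279,150])
w=shot('wrist','w7')
c=shot('scene','s7')
np.set_printoptions(suppress=True,precision=1)
for v in range(140,260,4): print(v,pix(w,320,v))
E
```

```text
t 12.6 pos [613.   36.  146.8] F [1.1 0.1 1. ] w -0.002
 tool shift [  -2.3 -320.7 -111.3] rotvec [ 0.004 -0.01  -0.   ] goal world->final-tool [  -3.2 -321.2 -109.9]
 q [-8.1 34.7 -1.1 97.2  0.6 48.6 77.9]
140 [545.   41.6   7.2]
144 [548.1  41.5   7.2]
148 [551.3  41.3   7.2]
152 [554.5  41.2   7.1]
156 [557.6  41.    7.5]
160 [560.9  40.9   7.3]
164 [564.1  40.7   7. ]
168 [567.   40.6  10.4]
172 [566.9  40.4  34.8]
176 [568.5  40.3  44.4]
180 [571.5  40.1  44.1]
184 [574.4  40.   43.9]
188 [577.4  39.9  44.1]
192 [580.9  39.7  41.3]
196 [591.6  39.5   4.3]
200 [595.2  39.4   4. ]
204 [598.6  39.2   4.2]
208 [602.3  39.    4. ]
212 [605.9  38.9   3.8]
216 [609.5  38.7   4. ]
220 [613.1  38.5   3.9]
224 [616.8  38.4   4.1]
228 [620.4  38.2   4.2]
232 [624.3  38.    3.9]
236 [628.   37.9   4. ]
240 [631.7  37.7   4.3]
244 [635.7  37.5   3.7]
248 [639.6  37.4   3.4]
252 [643.2  37.2   4.2]
256 [647.   37.    4.6]
```

View pics/w7.png

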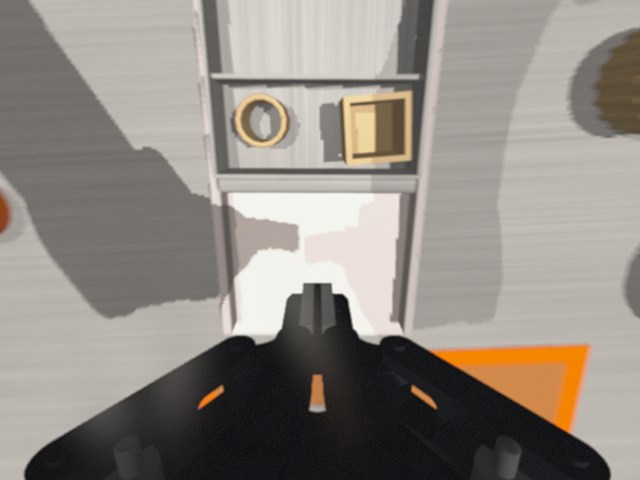

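move_arm(
  series=[
    [-20, -40, -14, 0, 0, 0, 255],
    [-10, -48, -16, 0, 0, 0, 200],
    [0, -48, -16, 0, 0, 0, 0],
    [0, -48, -16, 0, 0, 0, 0],
    [0, -48, -16, 0, 0, 0, 0],
    [0, -44, -16, 0, 0, 0, 0],
    [0, -30, -10, 0, 0, 0, 0],
    [0, -10, -4, 0, 0, 0, 0],
  ],
)

```text
clock: 13.7
position: [492.5, -283.8, 181.9]
orientation: [48.6, 89.8, 46.0]
ft_force: [0.6, 0.2, -0.3]
width: 0.999
```

```bash
python3 - <<'E'
from h import *
plan([486.5,-279,19])
shot('wrist','w8'); shot('top','t8')
E
```

```text
t 13.7 pos [ 492.5 -283.8  181.9] F [ 0.6  0.2 -0.3] w 0.999
 tool shift [162.9   4.1  -6.5] rotvec [ 0.006  0.002 -0.002] goal world->final-tool [162.9   4.5  -6.2]
 q [ 23.6  28.1   0.7 103.3  -0.6  48.6 112. ]
```

View pics/w8.png

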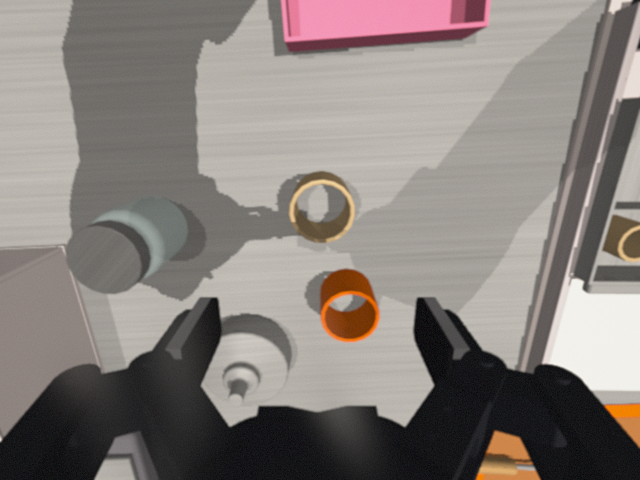

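View pics/t8.png

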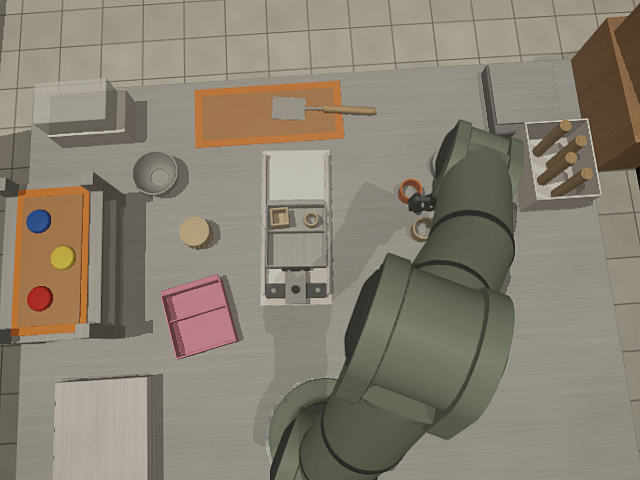

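The wrist view shows the beige ring's rim centred at about (322,210) and the orange one at (350,315). In the top view the tray sits against the pad. I'll refine both positions.

```bash
cat >> h.py <<'E'
def cloud(c,u0,u1,v0,v1):
    U,V=np.meshgrid(np.arange(u0,u1),np.arange(v0,v1)); z=c['z_map'][v0:v1,u0:u1].ravel()
    p=cv2.undistortPoints(np.stack([U.ravel(),V.ravel()],1).reshape(-1,1,2).astype(float),c['camera_matrix'],c['dist_coeffs'])[:,0]
    P=np.c_[p,np.ones(len(p))]*z[:,None]; return ((P-c['t'])@c['R'])[z>0]
E
python3 - <<'E'
from h import *
np.set_printoptions(suppress=True,precision=1)
w=load('w8'); P=cloud(w,270,375,160,260); Q=P[P[:,2]>45]; print(len(Q),Q.mean(0),cv2.minEnclosingCircle(Q[:,:2].astype(np.float32)))
orr=cloud(w,310,390,265,345); O=orr[orr[:,2]>40]; print('orange',cv2.minEnclosingCircle(O[:,:2].astype(np.float32)))
c=load('t8'); P=cloud(c,264,330,195,275); Q=P[(P[:,2]>40)&(P[:,2]<47)]; 
u=np.array([np.cos(np.radians(-3.1)),np.sin(np.radians(-3.1))]); n=np.array([-u[1],u[0]])
s=Q[:,:2]@u; t=Q[:,:2]@n; h=np.histogram(s,bins=np.arange(380,600,3)); print([(int(x),int(k)) for k,x in zip(*h) if k>4])
r_=cv2.minAreaRect(Q[:,:2].astype(np.float32)); print(r_, np.percentile(t,[1,99]))
E
```

```text
1003 [ 483.9 -279.3   49.4] ((484.22076416015625, -279.3651428222656), 27.884658813476562)
orange ((586.8014526367188, -256.8634033203125), 28.34785270690918)
[(407, 25), (410, 52), (422, 5), (440, 5), (485, 5), (497, 6), (500, 7), (509, 5), (512, 13), (515, 8), (518, 7), (521, 5), (524, 7), (527, 7), (533, 6), (536, 5), (539, 6), (542, 8), (545, 9), (548, 6), (551, 10), (554, 7), (557, 5), (563, 12), (566, 55), (569, 55), (572, 52), (575, 55), (578, 29)]
((487.3221435546875, 41.216339111328125), (149.57687377929688, 191.89654541015625), 87.47522735595703) [ -7.5 142.7]
```

move_arm(
  series=[
    [25, 4, -7, 0.006, 0, 0, 0],
    [40, 0, 0, 0, 0, 0, 0],
    [25, 0, 0, 0, 0, 0, 0],
    [2, 0, 0, 0, 0, 0, 0],
    [0, 0, 0, 0, 0, 0, 0],
    [0, 0, 0, 0, 0, 0, 0],
    [0, 0, 0, 0, 0, 0, 0],
    [0, 0, 0, 0, 0, 0, 0],
  ],
)

```text
clock: 14.8
position: [492.5, -271.2, 91.0]
orientation: [24.5, 89.5, 22.1]
ft_force: [0.2, 0.0, 0.3]
width: 1.002
```

```bash
python3 - <<'E'
from h import *
np.set_printoptions(suppress=True,precision=3)
plan([485,-279.3,16])
w=shot('wrist','w9')
E
```

```text
t 14.8 pos [ 492.5 -271.2   91. ] F [0.2 0.  0.3] w 1.002
 tool shift [74.9 -8.7 -7.8] rotvec [ 0.01   0.008 -0.004] goal world->final-tool [75.  -8.5 -7.1]
 q [ 23.   35.    0.  108.   -0.6  36.7 111.1]
```

View pics/w9.png

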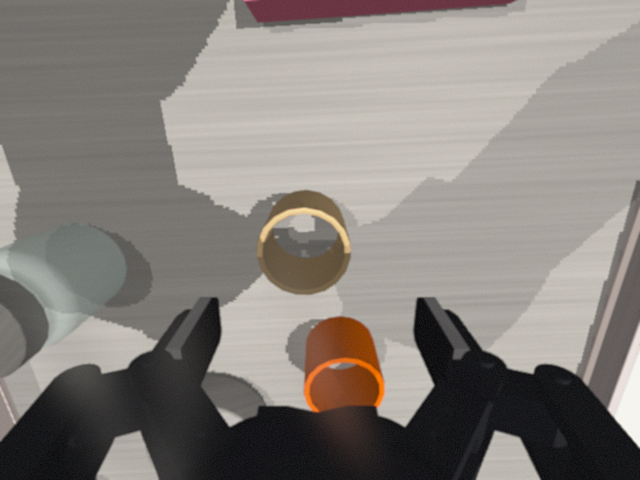

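move_arm(
  series=[
    [3, -5, -5, 0.01, 0.005, 0, 0],
    [2, -3, -3, 0, 0.004, 0, 0],
    [0, -1, -1, 0, 0, 0, 0],
    [0, 0, 0, 0, 0, 0, 0],
    [0, 0, 0, 0, 0, 0, 0],
    [0, 0, 0, 0, 0, 0, 0],
    [0, 0, 0, 0, 0, 0, 0],
    [0, 0, 0, 0, 0, 0, 0],
  ],
)

```text
clock: 15.85
position: [482.3, -280.5, 85.6]
orientation: [109.8, 89.8, 106.7]
ft_force: [0.2, -0.3, -0.7]
width: 1.0
```

```bash
python3 - <<'E'
from h import *
np.set_printoptions(suppress=True,precision=3)
plan([485,-279.3,16])
w=shot('wrist','w10')
P=cloud(w,240,370,170,310); Q=P[(P[:,2]>46)&(P[:,2]<54)]; print(len(Q),Q.mean(0),cv2.minEnclosingCircle(Q[:,:2].astype(np.float32)))
E
```

```text
t 15.85 pos [ 482.3 -280.5   85.6] F [ 0.2 -0.3 -0.7] w 1.0
 tool shift [69.6  1.1  2.7] rotvec [-0.001 -0.001 -0.004] goal world->final-tool [69.6  1.4  2.6]
 q [ 24.   35.4   0.3 108.3  -0.6  36.5 111.6]
1973 [ 481.982 -278.763   49.441] ((484.1499938964844, -278.7895812988281), 28.148157119750977)
```

move_arm(
  series=[
    [15, 1, 2, 0, 0, 0, 0],
    [20, 0, 0, 0, 0, 0, 0],
    [18, 0, 0, 0, 0, 0, 0],
    [8, 0, 0, 0, 0, 0, 0],
    [3, 0, 0, 0, 0, 0, 0],
    [2, 0, 0, 0, 0, 0, 0],
    [0, 0, 0, 0, 0, 0, 0],
    [0, 0, 0, 0, 0, 0, 0],
  ],
)

```text
clock: 16.9
position: [484.9, -279.1, 15.5]
orientation: [102.7, 89.8, 99.6]
ft_force: [-0.3, -0.5, 0.4]
width: 1.003
```

```bash
python3 - <<'E'
from h import *
plan([484.5,-279.0,16])
w=shot('wrist','w11')
E
```

```text
t 16.9 pos [ 484.9 -279.1   15.5] F [-0.3 -0.5  0.4] w 1.003
 tool shift [-0.5  0.1 -0.4] rotvec [-0.001 -0.001 -0.004] goal world->final-tool [-0.5  0.1 -0.4]
 q [ 23.9  42.2   0.  109.2  -0.4  28.7 111.3]
```

View pics/w11.png

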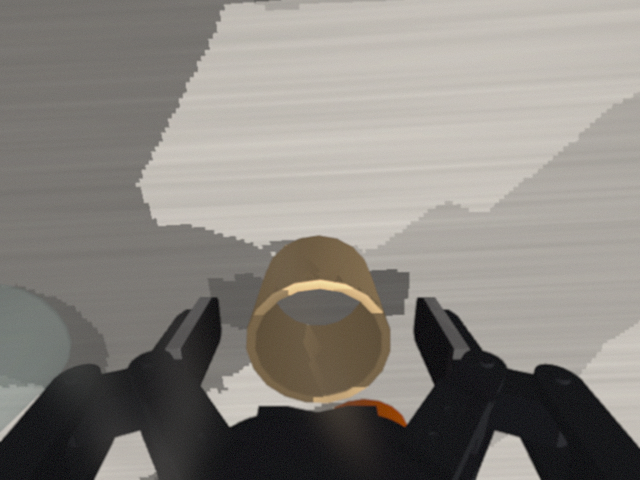

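The ring is centred between the jaws at about (318,345). Closing.

move_arm(
  series=[
    [0, 0, 0, 0, 0, 0, 60],
    [0, 0, 0, 0, 0, 0, 120],
    [0, 0, 0, 0, 0, 0, 180],
    [0, 0, 0, 0, 0, 0, 255],
    [0, 0, 0, 0, 0, 0, 255],
    [0, 0, 0, 0, 0, 0, 255],
    [0, 0, 0, 0, 0, 0, 255],
    [0, 0, 0, 0, 0, 0, 255],
  ],
)

```text
clock: 17.95
position: [485.3, -279.4, 16.4]
orientation: [86.2, 89.8, 83.1]
ft_force: [-0.3, -0.2, 0.5]
width: 0.638
```

move_arm(
  series=[
    [-10, 0, 0, 0, 0, 0, 255],
    [-25, 0, 0, 0, 0, 0, 255],
    [-40, 0, 0, 0, 0, 0, 255],
    [-30, 10, 0, 0, 0, 0, 255],
    [-10, 35, -3, 0, 0, 0, 255],
    [0, 45, -4, 0, 0, 0, 255],
    [0, 45, -4, 0, 0, 0, 255],
    [0, 45, -4, 0, 0, 0, 255],
  ],
)

```text
clock: 18.95
position: [480.0, -97.7, 140.2]
orientation: [27.0, 89.7, 23.6]
ft_force: [0.9, 0.7, -1.3]
width: 0.642
```

```bash
python3 - <<'E'
from h import *
plan([459.5,42.8,110])
w=shot('wrist','w12')
E
```

```text
t 18.95 pos [480.  -97.7 140.2] F [ 0.9  0.7 -1.3] w 0.642
 tool shift [ 30.4 138.9 -29.1] rotvec [-0.008  0.004 -0.002] goal world->final-tool [ 30.2 139.2 -27.9]
 q [  4.5  25.2   0.2 116.7  -0.3  37.8  91.5]
```

View pics/w12.png

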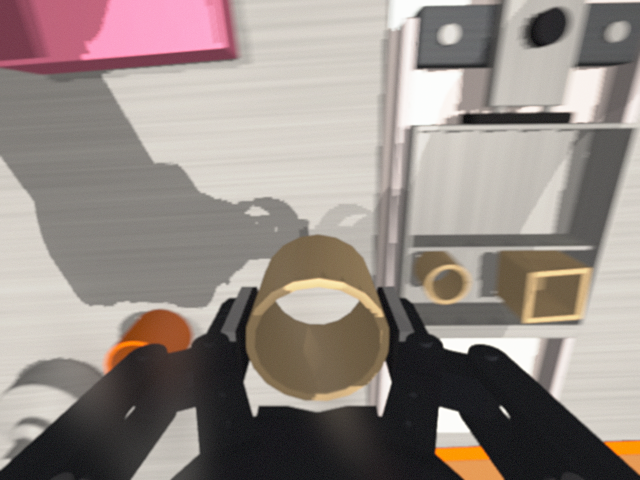

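The ring is held upright (318,340). The tray's near wall is against the pad at (518,120), and the cross wall is at v≈240. I'll check the bay centre from here.

```bash
python3 - <<'E'
from h import *
np.set_printoptions(suppress=True,precision=1)
w=load('w12')
print('near rim',[pix(w,u,127,plane=44) for u in(430,600)],'pad',pix(w,518,118,plane=35))
print('xwall',[pix(w,u,241,plane=37) for u in(430,570)])
print('side L rim',pix(w,413,180,plane=44),'R',pix(w,618,180,plane=44))
E
```

```text
near rim [array([407.5, -16.8,  44. ]), array([414.8,  96.5,  44. ])] pad [405.8  46.4  35. ]
xwall [array([492.5, -10.5,  37. ]), array([498.9,  96.8,  37. ])]
side L rim [442.8 -27.1  44. ] R [451.7 116.5  44. ]
```

move_arm(
  series=[
    [0, 30, -5, -0.008, 0, 0, 255],
    [0, 35, -7, 0, 0, 0, 255],
    [0, 33, -6, 0, 0, 0, 255],
    [0, 20, -4, 0, 0, 0, 255],
    [0, 8, -2, 0, 0, 0, 255],
    [0, 0, 0, 0, 0, 0, 255],
    [0, 0, 0, 0, 0, 0, 255],
    [0, 0, 0, 0, 0, 0, 255],
  ],
)

```text
clock: 20.0
position: [462.0, 38.6, 144.2]
orientation: [31.6, 89.5, 29.0]
ft_force: [-1.0, 0.0, -0.2]
width: 0.639
```

```bash
python3 - <<'E'
from h import *
plan([459.5,42.8,25])
w=shot('wrist','w13'); shot('scene','s13')
E
```

```text
t 20.0 pos [462.   38.6 144.2] F [-1.   0.  -0.2] w 0.639
 tool shift [119.2   3.5  -3.6] rotvec [ 0.006  0.008 -0.005] goal world->final-tool [119.2   4.   -2.7]
 q [-11.3  22.7  -0.9 120.4   0.3  36.4  75. ]
```

View pics/w13.png

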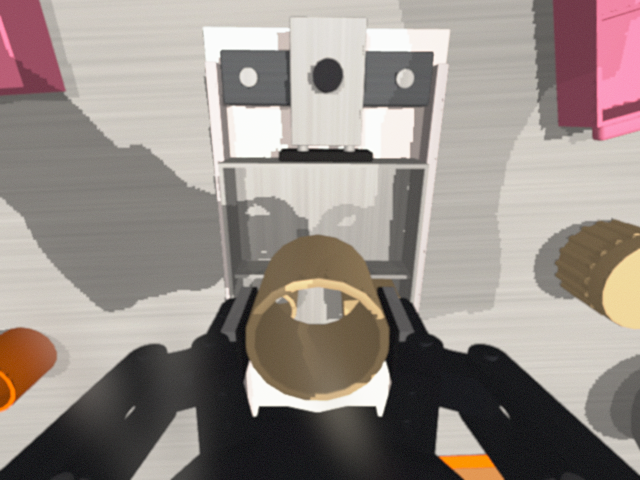

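move_arm(
  series=[
    [20, 4, -4, 0.006, 0.004, 0, 255],
    [25, 0, -1, 0, 0.004, 0, 255],
    [20, 0, 0, 0, 0, 0, 255],
    [10, 0, 0, 0, 0, 0, 255],
    [5, 0, 0, 0, 0, 0, 255],
    [0, 0, 0, 0, 0, 0, 255],
    [0, 0, 0, 0, 0, 0, 255],
    [0, 0, 0, 0, 0, 0, 255],
  ],
)

```text
clock: 21.1
position: [459.0, 42.2, 63.5]
orientation: [63.7, 89.7, 60.5]
ft_force: [-0.3, -0.6, -0.4]
width: 0.636
```

```bash
python3 - <<'E'
from h import *
plan([458,43,24])
w=shot('wrist','w14'); c=shot('scene','s14')
cv2.imwrite('pics/s14c.png',np.hstack([cv2.resize(w['img'],(480,360)),cv2.resize(c['img'][200:320,260:440],(480,360))[:, :320]]))
cv2.imwrite('pics/s14c.png',cv2.resize(c['img'][200:320,270:430],None,fx=5,fy=5))
E
```

```text
t 21.1 pos [459.   42.2  63.5] F [-0.3 -0.6 -0.4] w 0.636
 tool shift [39.5  0.5 -1.1] rotvec [-0.002  0.003 -0.005] goal world->final-tool [39.5  0.7 -1. ]
 q [-11.7  31.5  -1.  123.3   0.6  25.1  73.8]
```

View pics/s14c.png

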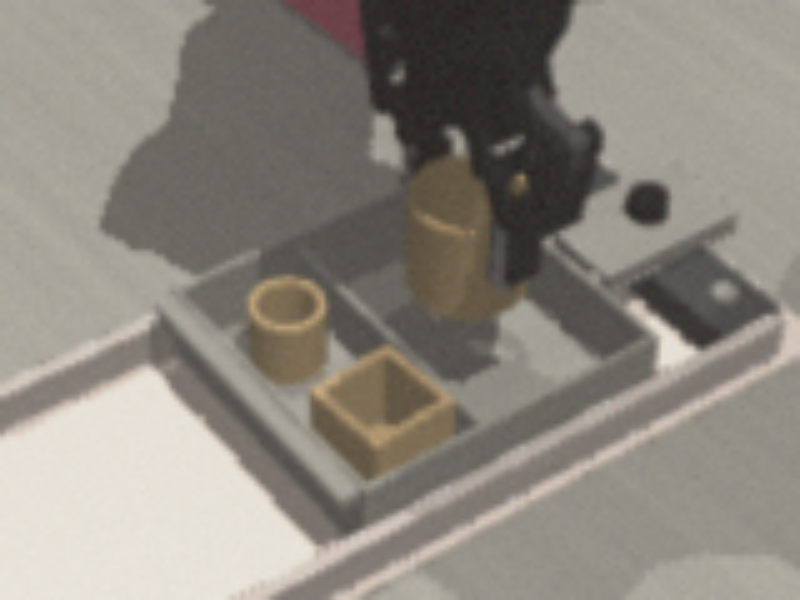

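View pics/w14.png

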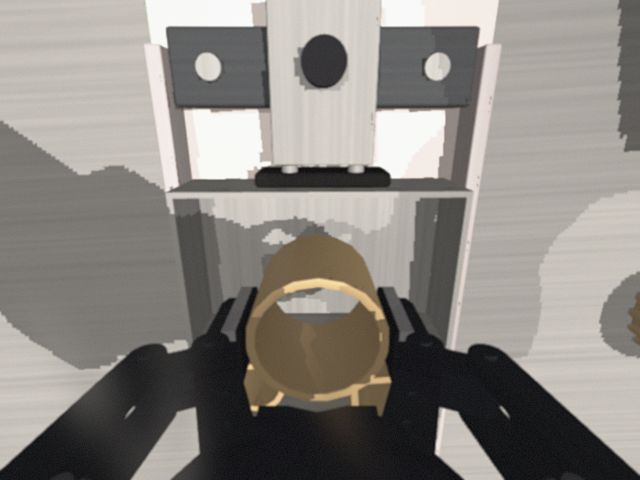

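The ring hangs centred over the near bay. Lowering.

move_arm(
  series=[
    [10, 0, -1, 0, 0.003, 0, 255],
    [10, 0, 0, 0, 0, 0, 255],
    [8, 0, 0, 0, 0, 0, 255],
    [5, 0, 0, 0, 0, 0, 255],
    [2, 0, 0, 0, 0, 0, 255],
    [1, 0, 0, 0, 0, 0, 255],
    [0, 0, 0, 0, 0, 0, 255],
    [0, 0, 0, 0, 0, 0, 255],
  ],
)

```text
clock: 22.2
position: [457.8, 42.5, 24.7]
orientation: [100.1, 89.7, 97.0]
ft_force: [0.2, 0.2, 0.2]
width: 0.639
```

move_arm(
  series=[
    [0.5, 0, 0, 0, 0, 0, 255],
    [0.5, 0, 0, 0, 0, 0, 255],
    [0.5, 0, 0, 0, 0, 0, 255],
    [0, 0, 0, 0, 0, 0, 255],
    [0, 0, 0, 0, 0, 0, 255],
    [0, 0, 0, 0, 0, 0, 255],
    [0, 0, 0, 0, 0, 0, 255],
    [0, 0, 0, 0, 0, 0, 255],
  ],
)

```text
clock: 23.2
position: [458.1, 42.5, 23.4]
orientation: [92.8, 89.7, 89.6]
ft_force: [-1.3, 1.1, -0.6]
width: 0.639
```

move_arm(
  series=[
    [0, 0, 0, 0, 0, 0, 85],
    [0, 0, 0, 0, 0, 0, 75],
    [0, 0, 0, 0, 0, 0, 65],
    [0, 0, 0, 0, 0, 0, 55],
    [0, 0, 0, 0, 0, 0, 45],
    [0, 0, 0, 0, 0, 0, 40],
    [0, 0, 0, 0, 0, 0, 40],
    [0, 0, 0, 0, 0, 0, 40],
  ],
)

```text
clock: 24.2
position: [458.1, 42.5, 23.5]
orientation: [91.8, 89.7, 88.7]
ft_force: [0.2, -0.7, 0.8]
width: 0.841
```

```bash
python3 - <<'E'
from h import *
plan([458,43,24])
w=shot('wrist','w15')
E
```

```text
t 24.2 pos [458.1  42.5  23.5] F [ 0.2 -0.7  0.8] w 0.841
 tool shift [-0.5  0.5 -0.1] rotvec [-0.002 -0.    -0.005] goal world->final-tool [-0.5  0.5 -0.1]
 q [-11.7  36.3  -1.  123.9   0.8  19.8  73.6]
```

View pics/w15.png

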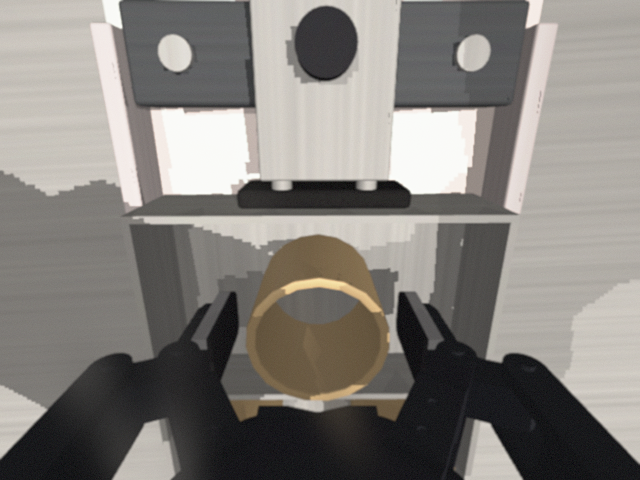

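The ring stands free between the open pads (318,340) with clear space on both sides. Retracting straight up.

move_arm(
  series=[
    [-5, 0, 0, 0, 0, 0, 40],
    [-10, 0, 0, 0, 0, 0, 40],
    [-20, 0, 0, 0, 0, 0, 40],
    [-35, 0, 0, 0, 0, 0, 40],
    [-45, 0, 0, 0, 0, 0, 40],
    [-40, 0, 30, 0, 0, 0, 40],
    [-20, 50, 30, 0, 0, 0, 40],
    [0, 50, 20, 0, 0, 0, 40],
  ],
)

```text
clock: 25.25
position: [544.7, 135.3, 210.7]
orientation: [64.5, 89.6, 61.0]
ft_force: [-0.3, -0.5, -0.6]
width: 0.841
```

move_arm(
  series=[
    [0, 55, 15, 0, 0, 0, 40],
    [0, 55, 15, 0, 0, 0, 40],
    [0, 50, 0, 0, 0, 0, 40],
    [0, 40, 0, 0, 0, 0, 40],
    [0, 20, 0, 0, 0, 0, 40],
    [0, 0, 0, 0, 0, 0, 40],
    [0, 0, 0, 0, 0, 0, 40],
    [0, 0, 0, 0, 0, 0, 40],
  ],
)

```text
clock: 26.25
position: [589.2, 359.5, 217.6]
orientation: [48.5, 89.5, 45.0]
ft_force: [0.7, 0.0, 0.3]
width: 0.847
```

```bash
python3 - <<'E'
from h import *
np.set_printoptions(suppress=True,precision=1)
c=shot('top','t16'); s=shot('scene','s16'); print(readout.get_state()['position'])
a=cv2.resize(c['img'][145:310,250:345],None,fx=3.6,fy=3.6,interpolation=cv2.INTER_CUBIC)[:594,:342]
b=cv2.resize(s['img'][200:330,260:440],None,fx=2.5,fy=2.5,interpolation=cv2.INTER_CUBIC)
o=np.zeros((600,800,3),np.uint8);o[:594,:342]=a;o[:b.shape[0],345:345+b.shape[1]]=b;cv2.imwrite('pics/f16.png',o)
P=cloud(c,268,328,225,275); Q=P[(P[:,2]>51)&(P[:,2]<62)]; print(len(Q),Q.mean(0),cv2.minEnclosingCircle(Q[:,:2].astype(np.float32)) if len(Q) else '')
P=cloud(c,264,330,195,275); Q=P[(P[:,2]>40)&(P[:,2]<47)]
u=np.array([np.cos(np.radians(-3.1)),np.sin(np.radians(-3.1))]); h=np.histogram(Q[:,:2]@u,bins=np.arange(401,600,3)); print([(int(x),int(k)) for k,x in zip(*h) if k>12])
E
```

```text
[589.3 359.7 217.6]
123 [460.4  41.8  56.2] ((459.5263671875, 41.76865005493164), 28.54216957092285)
[(407, 25), (410, 48), (512, 23), (551, 14), (563, 16), (566, 58), (569, 50), (572, 65), (575, 58), (578, 27)]
```

View pics/f16.png

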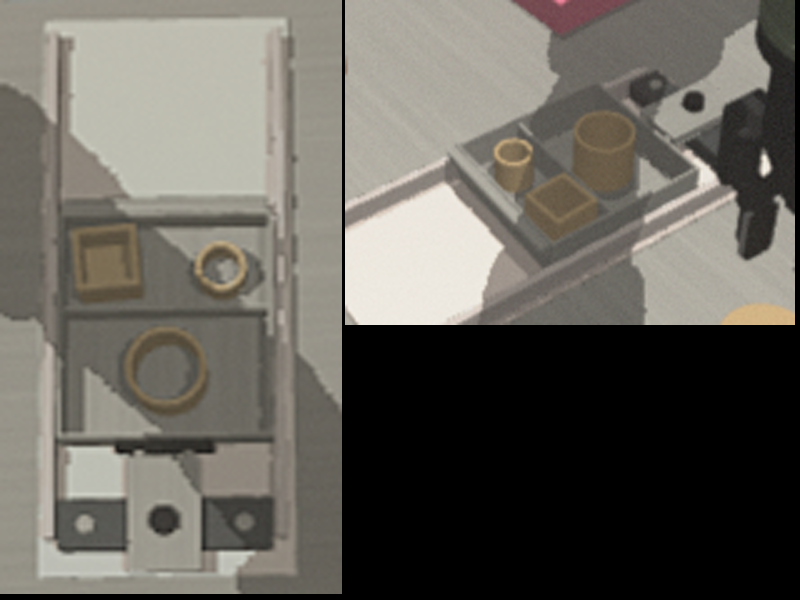

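View pics/t16.png

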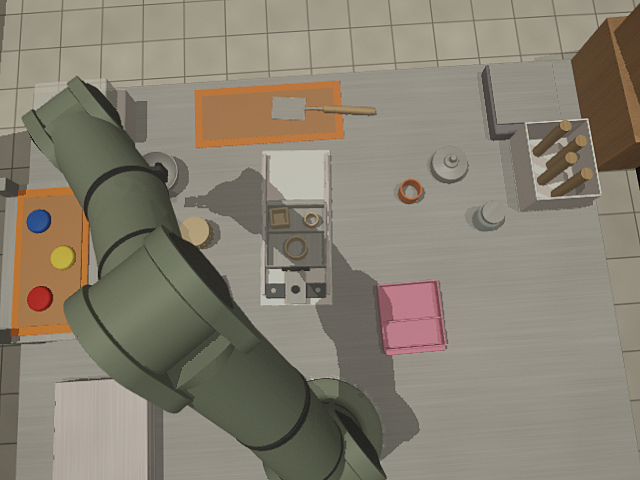

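The ring stands upright in the near bay (top centre at 460,42, rim z≈56). The tray's position has not changed since the push, and the pad shows about 6 to 7 mm of compression. The other things are where they were. Handing in.

```bash
python3 -c "
from h import *
print(r.hand_in())"
```

```text
the job is handed in; nothing more can be done
None
```

I slid the tray onto the stop, stood the plain beige ring cutter in the near compartment, let go, moved the arm clear, and handed the job in at about 26 s.

- **Tray:** I pulled it by the far lip with the fingers shut, creeping at the end. It came up solid at tool x ≈ 592.7 mm, with the wrist reading 8.1 to 9.6 N, about 4 N of it sliding friction. In the pictures the pad sits about 6 to 7 mm further in than at first, which fits the full 6 mm. The tray had not moved back in the last picture.
- **Lip lift:** The tool tilted about 1° during the final press and lifted the lip by about 1 mm. I levelled it, and the lip was back at its normal height after I backed off.
- **Ring cutter:** It stands upright and free near the middle of the compartment, with its rim at z ≈ 56 mm. The expected height is 57 mm.
- **Other things:** In the last top picture, the square and small cutters, the burner, the jar, the orange ring and the right-hand pink tray look unmoved. The arm partly covered the tin and bowl and hid the left-hand pink tray, but nothing touched them.
- **Disagreement:** The wrist and top cameras differed by 2 to 3 mm on the tray and compartment positions. That is close to the calibration error and well within the clearance.

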